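Lock the wood lathe's spindle for taking off the chuck

TASK

I want to unscrew the chuck from the mini lathe, so lock the spindle for me: turn the handwheel at the left end of the headstock until one of its white marks clicks in at the top, in line with the white line on the headstock. Then let go of the wheel, press the red lock button on top of the headstock down until its pin is fully home in the hole, without leaning hard on it, and finish while still holding it down; leave the tools lying about where they are.

Things in the scene. Friction and masses are not known exactly. Their poses are not given: they have to be found in the camera images.
- wheel_center (a point): handwheel centre: solid steel wheel 120 mm across, 18 mm thick, on the level spindle 190 mm above the bench; its rim can be pinched from above across the 18 mm (tilt the fingers along with it). The point is fixed to the lathe, its axes are the lathe's: y along the spindle from the chuck out through the wheel (robot's left), x level away from the robot, z up. 43 mm clear of the headstock, free on the outer side.
- headstock_top (a point): middle of the headstock's flat top, fixed to the lathe, axes as above, 245 mm above the bench, 145 mm along -y from the wheel's centre. The headstock is 160 mm deep (x) and 185 mm long (y). At its -y end the spindle carries a 90 mm chuck and a 74 mm turned piece.
- spindle (a joint): angle of spindle and wheel, rad, endless; growing = wheel top moves to lathe +x. Three lock holes, each with a white mark across the rim: a mark is at the top at 0, +2.094, -2.094. There a spring roller clicks in: within 0.13 rad the freed wheel draws itself in; its lobe, 0.38 to 0.18 rad before, takes up to 0.6 N m. Elsewhere 0.1 N m friction. Starts at 0.45 to 1.64: turn to the nearer, 0 or 2.094.
- lock (a joint): travel of the red lock button, m, growing downward: 0 released, 0.012 at its bottom stop. A spring pushes it back up, 4 N at the start, 10 N at the bottom. With a hole under it the pin goes in and is fully home from 0.009 on; with no hole under it the pin stops on the index ring at about 0.003.
- lock_top (a point): centre of the top face of the red lock button, 26 mm across, on the middle of the headstock's top; 279 mm above the bench when released; moves with the button, pressed straight down. Around its foot a steel collar 40 mm across and 10 mm high.
- wax_tin: bystander: round brass-coloured polish tin, 62 mm across and 24 mm high, standing on top of the headstock on the chuck side of the red button
- chuck_key: bystander: steel T-handled chuck key, 110 mm long, lying on the bench in front of the headstock
- gouge: bystander: turning gouge, 415 mm long, wooden handle, lying on the bench in front of the lathe bed; origin at the butt of its handle
- spare_rest: bystander: spare iron tool rest, 150 mm bar with a 75 mm post, lying on the bench behind the lathe
- glue: bystander: small white glue bottle with a red cap, 38 mm across, 100 mm high, standing on the bench about 145 mm to the left of the handwheel
- sanding_block: bystander: cork sanding block 65 x 110 x 33 mm on the bench, in front of the handwheel

How it is judged:
On the way, in this order (a step that is already met when the one before it is completed fails the run):
1. the handwheel is clicked in with a white mark at the top and let go, the lock button not pressed ((value of joint spindle between -2.1744 and -2.0144 rad or value of joint spindle between -0.08 and 0.08 rad or value of joint spindle between 2.0144 and 2.1744 rad or value of joint spindle between 4.1088 and 4.2688 rad) and value of joint lock below 0.002 m and velocity of joint spindle between -0.1 and 0.1 rad/s and contact force between the fingers and spindle below 0.5 N), for 0.2 s.
2. the lock button is pressed until its pin is fully home in the hole ((value of joint spindle between -2.1744 and -2.0144 rad or value of joint spindle between -0.08 and 0.08 rad or value of joint spindle between 2.0144 and 2.1744 rad or value of joint spindle between 4.1088 and 4.2688 rad) and value of joint lock above 0.009 m and contact force between the fingers and lock above 3 N), for 0.3 s.
At the end, for the whole second after the job is handed in: the program ends with the robot's fingers still pressing the lock button (more than 3 N) at 9 mm of travel or more, and the spindle within 0.08 rad of a lock hole (all of step 2); the arm keeps its last pose, push and grip.
It fails at once if the lock button is leaned on with more than 45 N (contact force between any of the fingers, the arm and lock above 45 N).
It fails at once if a bystander is shifted by more than 30 mm (distance of any of wax_tin, chuck_key, gouge, spare_rest, glue, sanding_block from where it was at the start of the episode above 0.03 m).
It also fails if it takes over 48 s, if anything falls off the work surface, if the arm or the gripper's body presses on something with over 40 N, if the wrist force passes 120 N, or if a joint passes its speed limit or range.

ROBOT

A 6-joint arm with a two-finger parallel gripper is mounted at the origin on the work surface. World frame = base frame: x ahead of the robot, y to its left, z up, the work surface at z = 0. Lengths are in m, angles in rad, forces in N, time in s.
With the tool pointing down it reaches from about 0.35 to 0.95 m from the base axis. Payload 17.4 kg.
Tool frame: the origin (TCP) lies midway between the tips of the shut fingers; the grasp point (between the pads) lies 19 mm behind it; z points along the fingers, x is the direction in which the jaws open and shut, and the axes are right-handed (so a half turn about z gives the same grasp; the last joint's range is limited). The gripper opens to 93 mm and grips with 3 to 60 N. Pads are 15 mm wide; open, the fingers measure 128 mm over their backs; the gripper's body (75 mm by 188 mm) begins 65 mm behind the grasp point.
Start: joints at [1.066, 0.116, 1.442, -0, 1.584, -0.038], TCP at [0.304, 0.603, 0.219] pointing down, gripper open.
Joint ranges: [-2.83, 2.83], [-0.83, 2.19], [0.07, 2.5], [-1.14, 4.28], [0.01, 3], [-2.97, 2.97]. Speed limits (rad/s): [1.89, 1.89, 2.22, 3.14, 3.14, 3.14].

INTERFACE

Orientations are given as [roll, pitch, yaw] about the fixed x, y, z axes, in that order (R = Rz(yaw) Ry(pitch) Rx(roll)).
In Python, from workcell import monitor, imaging, bot gives the robot as it stands. The module is installed in compiled form; this text tells all that it offers.
- The arm moves only by the tool arm_command, never from a script. Its argument "motion" is a list of rows, each a list of 4 numbers: the shift along the tool's x, y, z in mm, then the turn about the tool's z in units of 6 degrees (1.0 is 6 degrees). A call has 1 to 5 rows; each row is the pose to reach, as a shift and turn from the pose commanded when the call began, along the tool's axes at that moment; what a row does not reach only later rows make up. A row lasts 1/8 s, in which the tool goes at most 62.5 mm and 10.7 degrees, less where a joint would pass 70% of its speed; a pose out of reach is approached as far as the arm can. A call with a gripper value outside its range is refused whole. "hand" is the closure, from -1 (fully open) to 1 (shut), so that 0 is half open, set as the call begins (left out, the last holds). The fingers move at their own pace and stop on an object; "newtons" is the grip in N (left out, the last holds). Time passes only in rows, so rows that repeat a pose let the fingers close. It gives the time, the measured TCP pose, the force and the opening at its end, in the units of the state.
- monitor.get_state(): the state, without advancing time (a new reading comes with each control period).
- imaging.read_camera(name): name is "scene" or "top" or "wrist"; returns a dict with "pixels" (420x560x3 uint8, red, green, blue), "fx", "fy", "cx", "cy" (pixels), "R" (3x3) and "t" (3): a world point X has camera coordinates R X + t; the wrist camera has in their place "hand_eye" (4x4, takes a point from camera to tool coordinates, whose origin is the TCP and whose axes are the tool frame's). Camera axes: x right, y down, z forward; pixel columns grow to the right and rows downward; lengths in m; the calibration is good to about 2 mm. A picture is of the moment at which its call begins: read the wrist's pose just before it. There is no depth.
- bot.job_done(): hands the job in, once; it reports no verdict.
The state is a dict: "time": time; "joints": joint angles; "dq": joint speeds; "effort": joint torques, N m; "position": TCP position; "ee_rot": TCP orientation; "ft_force": force on the tool from outside, world axes, zero at the start; "ft_torque": the same for the moment, N m; "grip_width": finger opening in m.
Only numpy, scipy, OpenCV 4.12 (cv2) and the standard library are available. Lean on these libraries where they do the work, as an engineer would, in place of code of your own. Each camera call takes 0.05 s, during which the arm holds its last target. There are 200 camera calls.

## Working session

There is one attempt and no reset: what is moved stays moved. The work goes in short steps, Python scripts to look and compute and a tool call to move; the robot and the scene stay as the last step left them, time stands still between calls to the robot, and variables do not carry over. Pictures are saved under pics/ and viewed, about 8 in all and at most 12, crops included, and the job is handed in when it is done.

Besides the shell and the picture viewer there is one more tool, called after "Emit:" as name(argument=value, ...) on one line, values as JSON. arm_command: Moves the arm, as the interface text tells. Its arguments: {"type":"object","properties":{"motion":{"type":"array","items":{"type":"array","items":{"type":"number"}}},"hand":{"type":"number"},"newtons":{"type":"number"}},"required":["motion"]}

```bash
mkdir -p pics
cat > h.py <<'E'
from workcell import monitor, imaging, bot
import cv2, numpy as np
from scipy.spatial.transform import Rotation as Ro
def st():
    s=monitor.get_state(); print(s['time'],np.round(s['position'],4),np.round(s['ee_rot'],3),np.round(s['ft_force'],1),s['grip_width'],np.round(s['joints'],2)); return s
def cam(n):
    s=monitor.get_state(); c=imaging.read_camera(n)
    if n=='wrist':
        T=np.eye(4); e=np.array(s['ee_rot']); T[:3,:3]=Ro.from_euler('xyz',e).as_matrix() if e.shape==(3,) else e
        T[:3,3]=s['position']; M=np.linalg.inv(T@np.array(c['hand_eye'])); c['R']=M[:3,:3]; c['t']=M[:3,3]
    c['R']=np.array(c['R']);c['t']=np.array(c['t'])
    return c
def save(c,f,crop=None,k=1):
    im=c['pixels'][:,:,::-1]
    if crop: a,b,d,e=crop; im=im[b:e,a:d]
    cv2.imwrite('pics/'+f,cv2.resize(im,None,fx=k,fy=k,interpolation=cv2.INTER_CUBIC))
def atz(c,u,v,z):
    d=c['R'].T@np.array([(u-c['cx'])/c['fx'],(v-c['cy'])/c['fy'],1]); o=-c['R'].T@c['t']
    return o+d*(z-o[2])/d[2]
def proj(c,X):
    p=c['R']@np.array(X)+c['t']; return np.array([c['fx']*p[0]/p[2]+c['cx'],c['fy']*p[1]/p[2]+c['cy']])
E
python3 - <<'E'
from h import *
st()
a=cam('scene');b=cam('top')
im=np.hstack([a['pixels'],b['pixels']])[:,:,::-1]
save(a,'s1.png',None,1.4);save(b,'t1.png',None,1.4)
E
```

```text
0.0 [0.3037 0.6026 0.2179] [-3.142e+00  1.000e-03  1.104e+00] [ 0.3 -0.4  0.3] 0.0927710531674071 [ 1.07  0.12  1.44 -0.    1.58 -0.04]
```

View pics/s1.png

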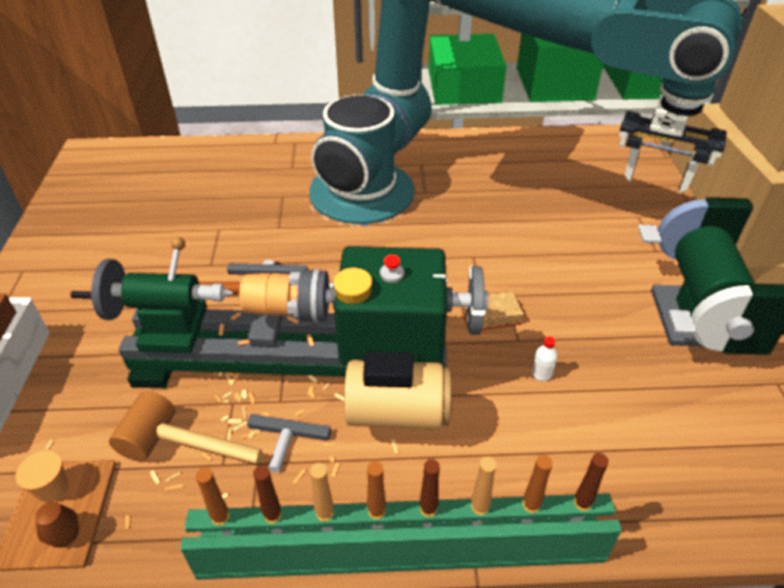

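View pics/t1.png

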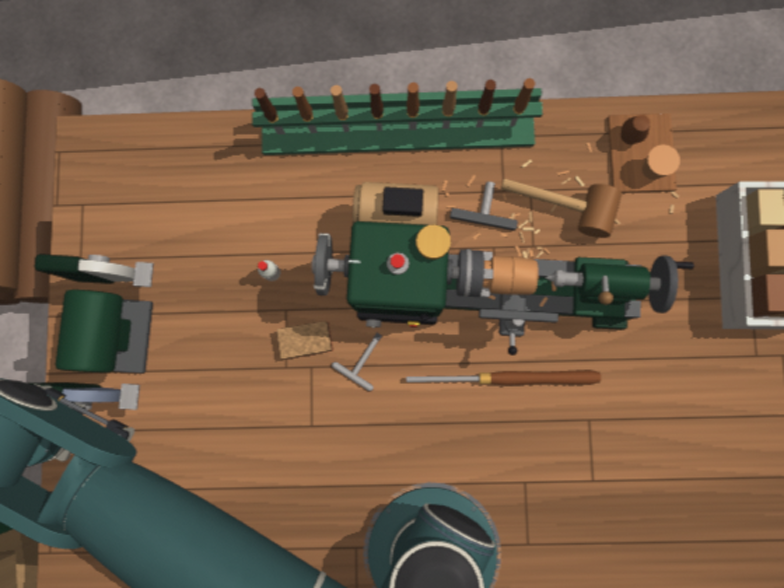

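Scene view: red button (392,262), wheel (477,298), glue (545,360). Top view (in 1.4x pixels): button (397,262), wheel (321,264), white line (354,262), tin (433,241), glue (265,268) and sanding block (303,341).

Run:
```python
from h import *
b=cam('top');a=cam('scene')
B=atz(b,397/1.4,261/1.4,.279);print('button top',B,'scene',atz(a,392/1.4,259/1.4,.279))
L=atz(b,354/1.4,261.5/1.4,.245);print('line',L)
W=atz(b,321/1.4,262/1.4,.245);print('wheel',W)
for n,p in dict(c1=(353,223),c2=(450,226),c3=(348,305),c4=(446,310)).items(): print(n,atz(b,p[0]/1.4,p[1]/1.4,.245))
print('glue',atz(b,263/1.4,266/1.4,.1)); print('cam',-b['R'].T@b['t'])
save(b,'t2.png',(200,145,330,240),6)
```

```text
button top [0.57793643 0.05481234 0.279     ] scene [0.57859482 0.05638446 0.279     ]
line [0.58537589 0.13486557 0.245     ]
wheel [0.58616495 0.19609537 0.245     ]
c1 [0.65817724 0.13557384 0.245     ]
c2 [ 0.64708666 -0.04447817  0.245     ]
c3 [0.50477293 0.14717777 0.245     ]
c4 [ 0.49089904 -0.03183416  0.245     ]
glue [0.60752496 0.3382672  0.1       ]
cam [0.37997035 0.03758098 1.37683264]
```

View pics/t2.png

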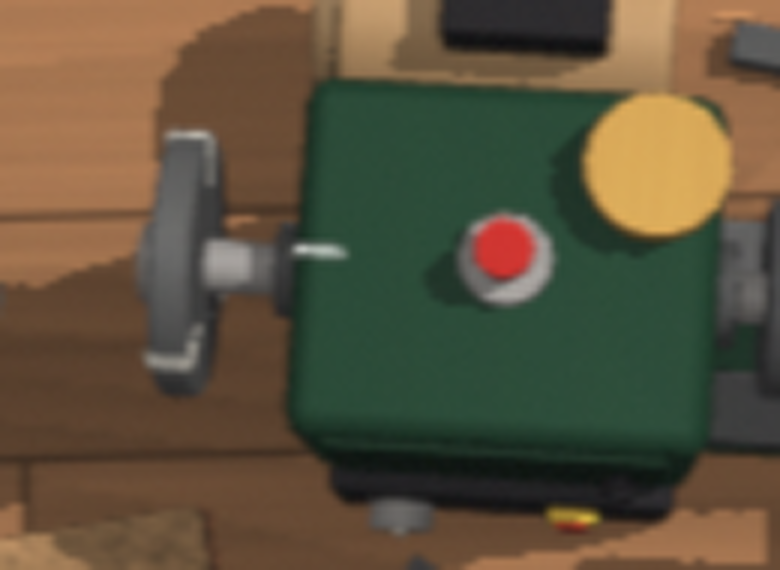

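Run:
```python
from h import *
b=cam('top')
psi=-.07; xh=np.array([np.cos(psi),np.sin(psi),0]);yh=np.array([-np.sin(psi),np.cos(psi),0]);z=np.array([0,0,1.])
c=np.array([.578,.0555,0])+.145*yh; c[2]=.19; print(c)
for th in np.arange(.45,1.65,.1):
    P=[proj(b,c+.06*(np.sin(t)*xh+np.cos(t)*z)) for t in (th,th-2.094)]
    print(round(th,2),np.round([(p-[200,145])*6 for p in P]).tolist())
for t in np.arange(-1.8,1.9,.3): print(round(t,1),np.round((proj(b,c+.06*(np.sin(t)*xh+np.cos(t)*z))-[200,145])*6))
```

```text
[0.58814171 0.2001449  0.19      ]
0.45 [[170.0, 190.0], [177.0, 402.0]]
0.55 [[172.0, 179.0], [175.0, 401.0]]
0.65 [[174.0, 170.0], [174.0, 398.0]]
0.75 [[176.0, 161.0], [172.0, 395.0]]
0.85 [[178.0, 154.0], [170.0, 389.0]]
0.95 [[180.0, 148.0], [169.0, 383.0]]
1.05 [[182.0, 143.0], [167.0, 375.0]]
1.15 [[184.0, 140.0], [166.0, 366.0]]
1.25 [[186.0, 138.0], [165.0, 356.0]]
1.35 [[188.0, 137.0], [164.0, 345.0]]
1.45 [[190.0, 138.0], [164.0, 333.0]]
1.55 [[191.0, 140.0], [163.0, 321.0]]
-1.8 [180. 402.]
-1.5 [175. 400.]
-1.2 [170. 387.]
-0.9 [166. 362.]
-0.6 [163. 328.]
-0.3 [163. 288.]
0.0 [165. 247.]
0.3 [168. 207.]
0.6 [173. 174.]
0.9 [179. 151.]
1.2 [185. 139.]
1.5 [191. 139.]
1.8 [196. 150.]
```

```bash
cat >> h.py <<'E'
def go(X,yaw=None):
    s=monitor.get_state(); R=Ro.from_euler('xyz',s['ee_rot']).as_matrix()
    d=R.T@(np.array(X)-s['position'])*1000; t=0 if yaw is None else -np.degrees(yaw-s['ee_rot'][2])/6
    print('go',np.round(d,1),round(t,2))
E
python3 -c "
from h import *
print(monitor.get_state()['ee_rot']); go([.59,.202,.34],1.5)"
```

```text
[-3.14156764e+00  5.54490951e-04  1.10403694e+00]
go [-229.1  436.  -121.6] -3.78
```

Emit:
arm_command(motion=[[-10,20,-55,-1],[-35,65,-85,-2],[-65,115,-105,-3],[-95,170,-121,-3.78],[-120,226,-121,-3.78]], hand=0.1, newtons=40)

```text
time: 0.88
position: [0.4518, 0.3931, 0.3413]
ee_rot: [3.14, -0.002, 1.502]
ft_force: [-0.2, 0.1, -0.7]
grip_width: 0.047
```

```bash
python3 -c "
from h import *
st(); go([.59,.202,.34],1.5)"
```

```text
0.875 [0.4518 0.3931 0.3413] [ 3.140e+00 -2.000e-03  1.502e+00] [-0.2  0.1 -0.7] 0.04704093023025339 [ 0.67 -0.06  1.42  0.    1.77 -0.83]
go [-181.1  151.1    1.3] 0.02
```

Emit:
arm_command(motion=[[-45,38,0,0],[-90,75,0,0],[-136,113,0,0],[-181,151,0,0],[-181,151,0,0]])

```text
time: 1.5
position: [0.5904, 0.2004, 0.3389]
ee_rot: [-3.141, 0.001, 1.496]
ft_force: [-0.4, 0.4, -0.0]
grip_width: 0.0421
```

Run:
```python
from h import *
st(); c=cam('wrist'); save(c,'w1.png',None,1.4); np.savez('w1.npz',**c)
psi=-.07; xh=np.array([np.cos(psi),np.sin(psi),0]);yh=np.array([-np.sin(psi),np.cos(psi),0])
w=np.array([.588,.2,.25])
print('cam',-c['R'].T@c['t'],'top',proj(c,w)*1.4,'line',proj(c,[.585,.135,.245])*1.4,'btn',proj(c,[.578,.0555,.279])*1.4,'far/near',proj(c,[.648,.196,.19])*1.4,proj(c,[.528,.204,.19])*1.4)
```

```text
1.5 [0.5904 0.2004 0.3389] [-3.141e+00  1.000e-03  1.496e+00] [-0.4  0.4 -0. ] 0.04212200700207113 [ 0.29 -0.    1.37 -0.    1.77 -1.21]
cam [0.51527866 0.20598921 0.50560817] top [396.53110641 297.25460004] line [288.99685114 298.03796807] btn [123.92587219 313.94479989] far/near [397.42576332 351.79899301] [395.84283066 188.71156136]
```

View pics/w1.png

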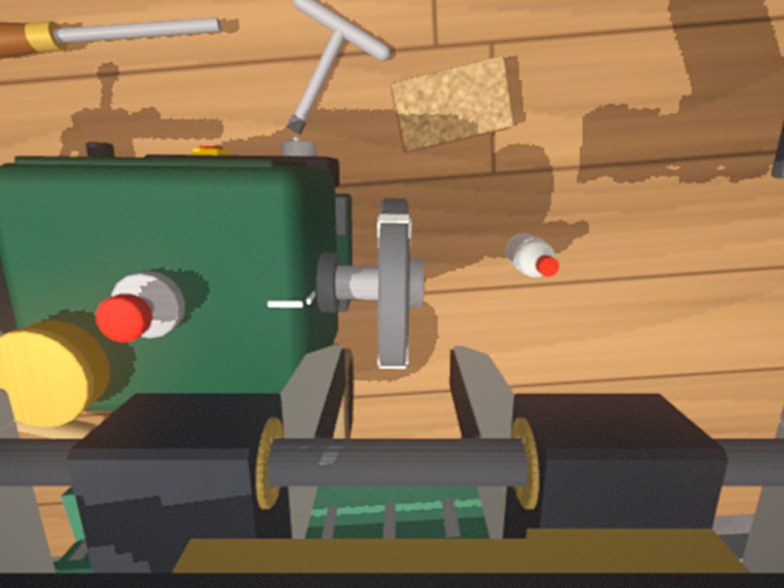

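Wrist view: the wheel spans columns 378–410 and rows 199–368, with marks at rows ~218 (near) and ~365 (far). The white line is at (285,304) and the button top at (124,318).

Run:
```python
from h import *
c=dict(np.load('w1.npz'))
psi=-.07; xh=np.array([np.cos(psi),np.sin(psi),0]);z=np.array([0,0,1.])
for x in (.588,.591,.594,.597):
    P=lambda t:proj(c,np.array([x,.1985,.19])+.06*(np.sin(t)*xh+np.cos(t)*z))*1.4
    ts=np.arange(-2.5,2.5,.02); r=np.array([P(t)[1] for t in ts])
    print(x,'ext',r.min(),r.max(),'near mark row218 ->',ts[(ts>-1.5)&(ts<0)][np.abs(r[(ts>-1.5)&(ts<0)]-218).argmin()],'row365', ts[ts>.5][np.abs(r[ts>.5]-365).argmin()],P(0))
print(atz(c,285/1.4,304/1.4,.245),atz(c,124/1.4,317/1.4,.279))
```

```text
0.588 ext 189.0061940410912 358.51805348680057 near mark row218 -> -0.8399999999999985 row365 1.1600000000000033 [394.00777938 297.43847139]
0.591 ext 193.4445507282826 362.4388321402518 near mark row218 -> -0.8999999999999986 row365 1.1400000000000032 [394.39928942 302.27594218]
0.594 ext 197.85808792294188 366.3512001831738 near mark row218 -> -0.9799999999999986 row365 1.3200000000000034 [394.78839381 307.08368898]
0.597 ext 202.23339767809568 370.2432762292044 near mark row218 -> -1.0599999999999987 row365 1.5000000000000036 [395.17511467 311.86198493]
[0.58855274 0.1320459  0.245     ] [0.57968669 0.05512423 0.279     ]
```

```bash
cat >> h.py <<'E'
psi=-.07; xh=np.array([np.cos(psi),np.sin(psi),0]);zh=np.array([0,0,1.])
C=np.array([.593,.198,.19])
def arc(f,r=.047): return C+r*(np.sin(f)*xh+np.cos(f)*zh)-[0,0,.019]
E
python3 -c "
from h import *
p=arc(-.48); go(p,1.5)
s=monitor.get_state();R=Ro.from_euler('xyz',s['ee_rot']).as_matrix()
for f in np.linspace(-.48,.5,11): print(round(f,2),np.round(R.T@(arc(f)-p)*1000,1))"
```

```text
go [ -3.8 -17.8 126.5] -0.03
-0.48 [0. 0. 0.]
-0.38 [ 0.   4.2 -1.9]
-0.28 [ 0.   8.5 -3.4]
-0.19 [ 0.  13.  -4.5]
-0.09 [ 0.1 17.6 -5.1]
0.01 [ 0.1 22.2 -5.3]
0.11 [ 0.1 26.8 -5.1]
0.21 [ 0.1 31.3 -4.3]
0.3 [ 0.1 35.8 -3.2]
0.4 [ 0.1 40.1 -1.6]
0.5 [ 0.2 44.2  0.4]
```

Emit:
arm_command(motion=[[-3.8,-18,40,0],[-3.8,-18,80,0],[-3.8,-18,110,0],[-3.8,-18,126,0],[-3.8,-18,126,0]])

```text
time: 2.17
position: [0.5701, 0.2014, 0.2133]
ee_rot: [-3.141, 0.0, 1.501]
ft_force: [-0.3, 0.4, 1.1]
grip_width: 0.0419
```

Emit:
arm_command(motion=[[0,0,0,0],[0,0,0,0],[0,0,0,0],[0,0,0,0]], hand=1, newtons=40)

```text
time: 2.68
position: [0.5707, 0.1994, 0.2146]
ee_rot: [3.141, 0.003, 1.498]
ft_force: [-2.9, -13.0, 5.0]
grip_width: 0.0179
```

Emit:
arm_command(motion=[[0,4.2,-1.9,0],[0,8.5,-3.4,0],[0,13,-4.5,0],[0,17.6,-5.1,0],[0,22.2,-5.3,0]])

```text
time: 3.3
position: [0.5914, 0.1976, 0.2183]
ee_rot: [-3.137, 0.004, 1.499]
ft_force: [-14.5, -14.6, -1.2]
grip_width: 0.0176
```

Emit:
arm_command(motion=[[0,4.6,0.2,0],[0,9.1,1,0],[0,13.6,2.1,0],[0,18,3.7,0],[0,21,5.2,0]])

```text
time: 3.92
position: [0.6132, 0.1957, 0.2146]
ee_rot: [-3.14, 0.004, 1.498]
ft_force: [-11.7, -17.5, 11.4]
grip_width: 0.0173
```

Run:
```python
from h import *
s=st(); c=cam('wrist'); save(c,'w2.png',(150,110,450,335),2.6)
save(cam('top'),'t3.png',(200,145,330,240),6)
```

```text
3.925 [0.6132 0.1957 0.2146] [-3.14   0.004  1.498] [-11.7 -17.5  11.4] 0.0172680188429343 [ 0.27  0.05  1.52 -0.    1.58 -1.23]
```

View pics/w2.png

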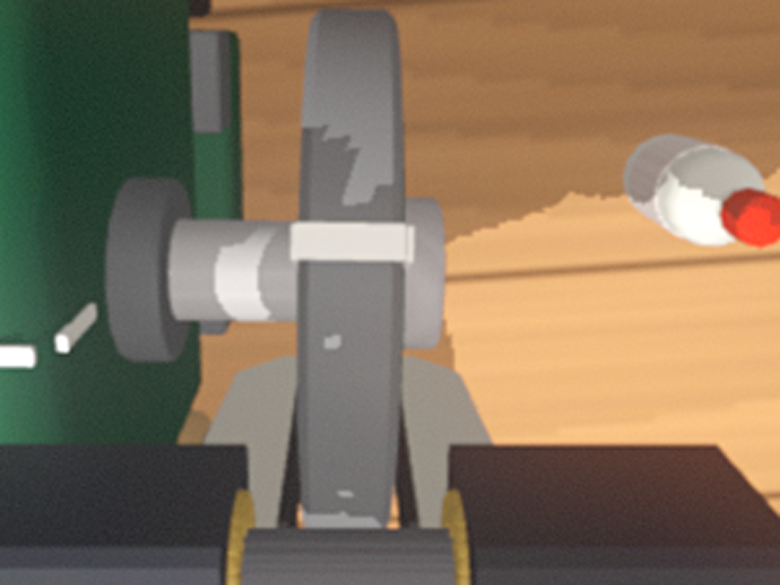

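The wheel was turned, but the mark is at row 241 of the crop and the line is at row 357, so it is still short.

Run:
```python
from h import *
c=cam('wrist')
for f in np.arange(-.7,.3,.1): print(round(f,2),(proj(c,C+.06*(np.sin(f)*xh+np.cos(f)*zh))-[150,110])*2.6)
s=monitor.get_state();R=Ro.from_euler('xyz',s['ee_rot']).as_matrix()
p=s['position'];f0=.45
```

```text
-0.7 [352.17084962 125.32658586]
-0.6 [352.27100593 155.92241169]
-0.5 [352.37141225 188.91547744]
-0.4 [352.46981491 223.64519613]
-0.3 [352.56392702 259.35836996]
-0.2 [352.65155671 295.24741907]
-0.1 [352.73073276 330.49482661]
-0.0 [352.7998126  364.31874627]
0.1 [352.85756055 396.01449031]
0.2 [352.9031888  424.98741384]
```

Emit:
arm_command(motion=[[0,0,0,0],[0,0,0,0],[0,-12,-4,0],[0,-24,-5.5,0],[0,-34,-4,0]], hand=0.1)

```text
time: 4.7
position: [0.5788, 0.2005, 0.2182]
ee_rot: [3.141, -0.0, 1.5]
ft_force: [-0.3, -0.0, -0.1]
grip_width: 0.0419
```

Emit:
arm_command(motion=[[0,0,0,0],[0,0,0,0],[0,0,0,0],[0,0,0,0]], hand=1, newtons=60)

```text
time: 5.2
position: [0.5798, 0.1986, 0.2176]
ee_rot: [-3.141, 0.003, 1.498]
ft_force: [-3.7, -13.3, 2.7]
grip_width: 0.0179
```

Run:
```python
from h import *
s=st();R=Ro.from_euler('xyz',s['ee_rot']).as_matrix()
p=s['position'];v=p-C; f0=np.arctan2(v@xh,v[2]+.019);print('f0',f0)
for f in f0+np.arange(0,.61,.1): print(round(f,2),np.round(R.T@(arc(f)-arc(f0))*1000,1))
```

```text
5.2 [0.5798 0.1986 0.2176] [-3.141e+00  3.000e-03  1.498e+00] [ -3.7 -13.3   2.7] 0.017873061058512177 [ 0.29 -0.02  1.58 -0.    1.58 -1.21]
f0 -0.27567578340800325
-0.28 [0. 0. 0.]
-0.18 [ 0.   4.6 -1.1]
-0.08 [ 0.   9.2 -1.6]
0.02 [ 0.  13.9 -1.8]
0.12 [ 0.  18.6 -1.4]
0.22 [ 0.1 23.2 -0.6]
0.32 [ 0.1 27.8  0.7]
```

Emit:
arm_command(motion=[[0,4.6,-1.1,0],[0,9.2,-1.6,0],[0,13.9,-1.8,0],[0,18.6,-1.4,0]])

```text
time: 5.7
position: [0.5964, 0.1971, 0.2183]
ee_rot: [-3.135, 0.004, 1.499]
ft_force: [-21.1, -15.5, 4.6]
grip_width: 0.0175
```

```bash
cat > mk.py <<'E'
from h import *
s=st(); c=cam('wrist')
im=c['pixels'].astype(int)
# white mark rows along the wheel rim: bright, low saturation, over the rim's middle
out=[]
for f in np.arange(-1.1,.5,.01):
    u,v=proj(c,C+.06*(np.sin(f)*xh+np.cos(f)*zh)); 
    u=int(round(u));v=int(round(v))
    if 0<=v<420: out.append((f,im[v,u-8:u+9].min(1).mean() if im[v,u].size else 0,im[v,u-8:u+9].min()))
o=np.array(out); k=o[o[:,2]>.8*o[:,2].max()] ; print('max',o[:,2].max(),'mark angles',k[:,0].min(),k[:,0].max(),len(k))
E
python3 mk.py
```

```text
5.7 [0.5964 0.1971 0.2183] [-3.135  0.004  1.499] [-21.1 -15.5   4.6] 0.017535038433318433 [ 0.28  0.02  1.54 -0.    1.59 -1.22]
max 215.0 mark angles -0.18999999999999928 -0.0999999999999992 10
```

Emit:
arm_command(motion=[[0,3,0.5,0],[0,6,1.2,0],[0,6,1.2,0]])

```text
time: 6.12
position: [0.6035, 0.1965, 0.2174]
ee_rot: [-3.138, 0.004, 1.498]
ft_force: [-9.4, -15.8, 4.0]
grip_width: 0.0175
```

```bash
python3 mk.py
```

```text
6.125 [0.6035 0.1965 0.2174] [-3.138  0.004  1.498] [ -9.4 -15.8   4. ] 0.01753277848947451 [ 0.28  0.03  1.53 -0.    1.58 -1.22]
max 219.0 mark angles -0.0999999999999992 -0.00999999999999912 10
```

Within pull-in range; release.

Emit:
arm_command(motion=[[0,0,0,0],[0,0,0,0],[0,0,0,0],[0,0,0,0],[0,0,0,0]], hand=0.1)

```text
time: 6.8
position: [0.6043, 0.1985, 0.218]
ee_rot: [3.142, -0.0, 1.5]
ft_force: [0.1, 0.0, -0.5]
grip_width: 0.0417
```

```bash
python3 mk.py
python3 - <<'E'
from h import *
c=cam('wrist'); save(c,'w3.png',(150,110,450,335),2.6)
E
```

```text
6.8 [0.6043 0.1985 0.218 ] [ 3.142 -0.     1.5  ] [ 0.1  0.  -0.5] 0.041680647572588415 [ 0.28  0.03  1.53  0.    1.58 -1.22]
max 215.0 mark angles -0.01999999999999913 0.08000000000000096 11
```

View pics/w3.png

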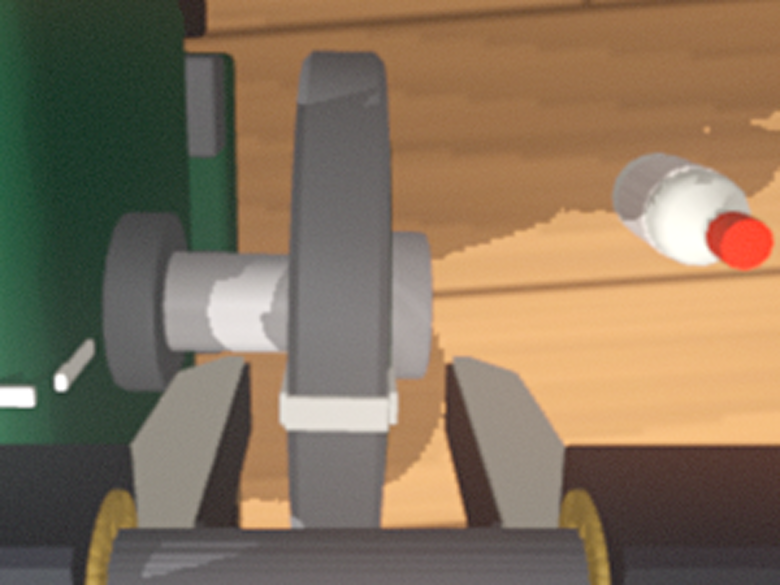

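The wheel drew itself in after release, from −0.055 to +0.03 measured (small constant bias). The mark at row 411 lines up with the line at row 397 once the height parallax is allowed for. Next, the button.

Run:
```python
from h import *
b=cam('top'); t=atz(b,200+657/6,145+165/6,.269); print('tin',t)
go([.579,.0555,.33],.6)
```

```text
tin [ 0.61368205 -0.01160164  0.269     ]
go [-144.4  -15.1 -112. ] 8.59
```

Emit:
arm_command(motion=[[0,0,-50,0],[0,-3,-100,0],[-45,-8,-112,0],[-95,-12,-112,0],[-144,-15,-112,0]])

```text
time: 7.58
position: [0.5787, 0.0546, 0.3302]
ee_rot: [3.141, -0.0, 1.5]
ft_force: [0.1, 0.2, 0.0]
grip_width: 0.0421
```

Emit:
arm_command(motion=[[0,0,0,0],[0,0,0,0],[0,0,0,0]], hand=1, newtons=20)

```text
time: 7.95
position: [0.5792, 0.0568, 0.3298]
ee_rot: [-3.141, -0.0, 1.501]
ft_force: [0.1, 0.8, -0.1]
grip_width: 0.0163
```

Run:
```python
from h import *
s=st(); c=cam('wrist'); save(c,'w4.png',None,1.4); print(proj(c,[.579,.0555,.279])*1.4, proj(c,s['position'])*1.4)
go([.579,.0555,.285])
im=cv2.cvtColor(c['pixels'],cv2.COLOR_RGB2HSV); m=((im[...,0]<6)|(im[...,0]>174))&(im[...,1]>160)&(im[...,2]>90)
n,l,stt,ce=cv2.connectedComponentsWithStats(m.astype(np.uint8))
for i in range(1,n):
    if stt[i,4]>100: print(stt[i],ce[i]*1.4,atz(c,*ce[i],.279))
```

```text
7.95 [0.5792 0.0568 0.3298] [-3.141 -0.     1.501] [ 0.1  0.8 -0.1] 0.016325863280204377 [ 0.05 -0.09  1.47  0.    1.76 -1.45]
[394.70401237 321.79631285] [397.48651137 363.40857497]
go [-1.4 -0.1 44.7] 0
[495 185  20  15 226] [706.21327434 269.10973451] [0.56239167 0.21139749 0.279     ]
[262 214  33  35 932] [389.42982833 323.8055794 ] [0.57989538 0.05272237 0.279     ]
```

View pics/w4.png

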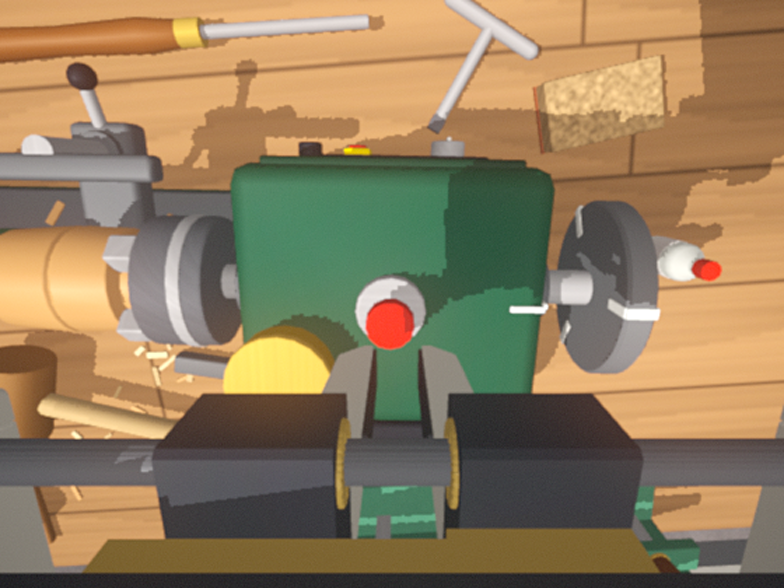

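The view shows the wheel mark (635,314) level with the white line (527,309). The button is at (389,324), and the fingers are centred over it to within about 4 mm and still closing.

Emit:
arm_command(motion=[[-2.5,0.5,10,0],[-2.5,0.5,25,0],[-2.5,0.5,40,0],[-2.5,0.5,45,0],[-2.5,0.5,45,0]])

```text
time: 8.62
position: [0.5793, 0.0534, 0.2846]
ee_rot: [-3.141, 0.0, 1.5]
ft_force: [-0.4, 0.6, -0.4]
grip_width: 0.0004
```

Emit:
arm_command(motion=[[0,0,2,0],[0,0,4,0],[0,0,6,0],[0,0,8,0],[0,0,8,0]])

```text
time: 9.25
position: [0.5795, 0.0534, 0.2772]
ee_rot: [3.141, -0.0, 1.5]
ft_force: [0.1, 0.1, 5.1]
grip_width: 0.0005
```

Emit:
arm_command(motion=[[0,0,2,0],[0,0,4,0],[0,0,6,0],[0,0,6,0]])

```text
time: 9.75
position: [0.5795, 0.0534, 0.2715]
ee_rot: [3.141, -0.0, 1.5]
ft_force: [-1.3, -0.3, 7.6]
grip_width: 0.0003
```

Emit:
arm_command(motion=[[0,0,1.5,0],[0,0,3,0],[0,0,3,0],[0,0,3,0]])

```text
time: 10.25
position: [0.5796, 0.0534, 0.2689]
ee_rot: [3.14, -0.0, 1.5]
ft_force: [-1.4, -0.9, 8.8]
grip_width: 0.0005
```

Emit:
arm_command(motion=[[0,0,1,0],[0,0,1.3,0],[0,0,1.3,0],[0,0,1.3,0],[0,0,1.3,0]])

```text
time: 10.88
position: [0.5796, 0.0534, 0.2677]
ee_rot: [3.14, -0.0, 1.5]
ft_force: [-1.9, 0.8, 9.9]
grip_width: 0.0007
```

Run:
```python
from h import *
st(); c=cam('wrist'); save(c,'w5.png',None,1.4); st()
```

```text
10.875 [0.5796 0.0534 0.2677] [ 3.14 -0.    1.5 ] [-1.9  0.8  9.9] 0.0006574794887412947 [ 0.05 -0.1   1.58 -0.    1.66 -1.45]
10.925 [0.5796 0.0534 0.2677] [ 3.14 -0.    1.5 ] [-1.5 -1.  10.2] 0.0006453199939412156 [ 0.05 -0.1   1.58 -0.    1.66 -1.45]
```

View pics/w5.png

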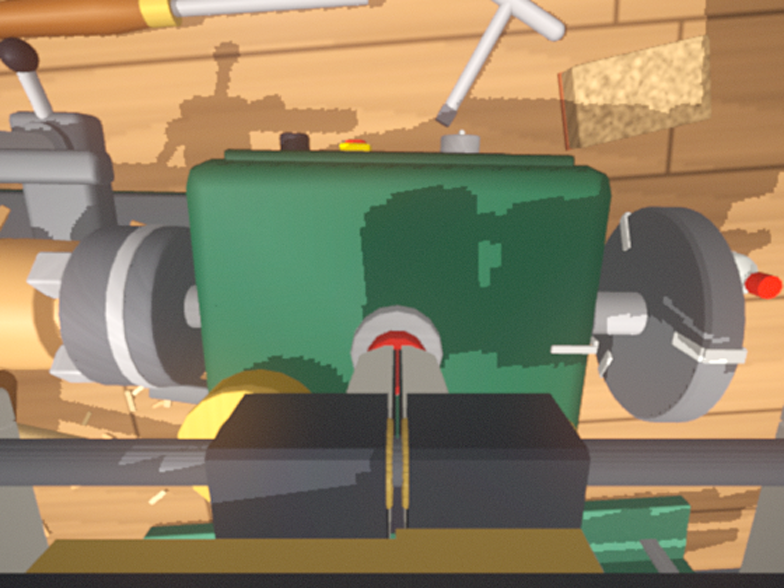

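The fingers sit on the button, which is pressed down into its collar (397,345). The mark (720,355) is still level with the line (573,349). At about 11 mm and 10 N, I'm handing it in.

```bash
python3 -c "
from h import *
print(bot.job_done()); st()"
```

```text
the job is handed in; nothing more can be done
None
the job is handed in; nothing more can be done
```

The spindle is locked: a white mark on the handwheel is clicked in at the top, in line with the headstock line, and the fingers are still holding the red button down. I handed the job in at about 11 s of the 48 s allowed; no verdict was reported.

- **Wheel:** I pinched the rim and turned it about 1 rad towards +x, to the 2.094 hole. The first pinch, at 40 N, slipped about 0.36 rad on the roller's lobe. I gripped again at 60 N and turned it past the lobe. After I let go, the wheel drew itself in.
- **Button:** With the fingers shut I pressed it down slowly. At hand-in the fingertips had gone about 11 mm below the released height, with 10 N on the button. That matches the spring, and is past the 9 mm needed and far below the 45 N limit.
- **Checks:** The last wrist picture shows the mark still level with the line. My angle estimate from the camera read about +0.03 rad off, which I put down to a small error in my estimate of the wheel's centre. I saw no sign of any tool having moved, but I did not measure their positions again at the end.

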